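Square up a lantern battery and hold its contacts up to the inspection camera

TASK

Push the long lantern battery pack lying on the steel squaring plate flush against all three stops of the plate, its long side against the pair of round pins and its plain end against the bar. Then lift it out and hold it in front of the inspection camera: level, label side up, lengthwise along the lens's line of sight, with the contact nose towards the lens, at lens height and about 60 mm in front of the glass. Finish while still holding it there in the gripper; do not knock the camera and leave everything else where it is.

Things in the scene. Friction and masses are not known exactly. Their poses are not given: they have to be found in the camera images.
- pack: Battery pack on the squaring plate, 120 x 40 x 28 mm, 0.18 kg: black body 108 mm long, pale label on top, and at its +x end a narrower, lower grey contact nose (12 long, 26 wide, 5 to 21 mm above the underside). Origin: underside, middle of the 120 mm; x to the nose, z up. Centre of mass 4 mm from there to the plain end. Starts off the stops, turned up to 0.25 rad, nose to the plate's +x.
- contacts (a point): Centre of the contact nose's end face, with two small brass contacts: 60 mm from the pack's origin along its x, 14 mm above its underside. Axes as the pack.
- gauge: Fixed steel squaring plate, 240 (x) x 170 (y) x 6 mm thick, with three fixed aluminium stops (two round pins at its -y side, one bar at its -x end) standing 16 mm above it. Origin: centre of the underside, z up; yaw varies. A pack flush with all three stops has its origin at x = -25, y = -30, z = +6 mm here, axes parallel to the plate's. The pack slides on it with about 1 N of friction.
- side_stops (a point): Point midway between the two side stops, on the line of their working faces, on the plate's top; axes as the plate (-29, -50, +6 mm from its origin). The stops are upright round pins of 18 mm diameter, centred 43 mm either side in x and 9 mm to -y, so that 68 mm is free between them for a finger; the pack's side comes against them from +y.
- end_stop (a point): Middle of the end stop's face, on the plate's top; axes as the plate (-85, -5, +6 mm from its origin). A straight bar 80 mm long in y and 16 mm thick; its face looks to +x, and the pack's plain end comes against it. The pack can slide along it towards the side stops.
- stand: Fixed inspection camera stand: dark steel base 260 x 100 x 10 mm reaching from x = -60 to +200 mm, a 16 mm square post at x = +170 mm, 235 mm tall, carrying the camera head. Origin: underside of the base, on its centre line, 120 mm in front of (-x from) the lens glass; z up; yaw varies. The camera looks level along -x.
- lens (a point): Centre of the lens glass. Axes as the stand: the camera looks level along -x, so the contacts belong at x = -60 mm here, pack's +x along this +x. 150 to 210 mm above the ledge. Behind it a black barrel, 34 mm diameter, 18 mm long, and a grey box 50 x 46 x 42 mm whose top is 21 mm above the lens centre; clamped on the post by friction, it slips if pushed hard up or down.
- lantern_a: Bystander: green plastic solar lantern, 104 mm diameter, 163 mm tall with its wire handle, at the left of the ledge. Origin: centre of underside.
- lantern_b: Bystander: the other lantern, alike, at the near right. Origin: centre of underside.
- mug: Bystander: stainless mug, 80 mm diameter, 85 mm tall, at the far right. Origin: centre of underside.
- comb: Bystander: red comb lying flat, 165 (y) x 34 x 5 mm, at the near left. Origin: underside, middle.
- panel: Bystander: folded solar panel lying flat, 110 x 240 x 20 mm, an orange spring clip on its edge, along the far side. Origin: underside, middle of the near long edge.
- spare: Bystander: short battery block, 56 x 40 x 24 mm, no nose, lying on the ledge between plate and camera. Origin: centre of underside.
- driver: Bystander: screwdriver, 170 mm long, lying along x on the ledge between plate and camera. Origin: underside, middle.

How it is judged:
On the way, in this order (a step that is already met when the one before it is completed fails the run):
1. the pack lies flush against all three stops of the squaring plate (within 3 mm and 2 degrees) (x of pack in the frame of gauge between -0.028 and -0.022 m and y of pack in the frame of gauge between -0.033 and -0.027 m and z of pack in the frame of gauge below 0.009 m and angle between the x axis of pack and the x axis of gauge, either way round below 0.035 rad), for 0.2 s.
2. the pack is lifted clear of the plate in the gripper (height (world z) of pack above 0.06 m and contact force between pack and the fingers above 1 N), for 0.2 s.
At the end, for the whole second after the job is handed in: Held still in the fingers, touching neither stand nor plate, over 100 mm up; contact face centre 60 +/- 15 mm in front of the lens glass and within 10 mm of its axis sideways and in height; nose to the lens, length within 8 degrees of the line of sight, level and label up within 8 degrees (x of contacts in the frame of lens between -0.075 and -0.045 m and y of contacts in the frame of lens between -0.01 and 0.01 m and z of contacts in the frame of lens between -0.01 and 0.01 m and x of pack in the frame of lens below -0.1 m and angle between the x axis of pack and the x axis of lens, either way round below 0.14 rad and angle between pack's own z axis and vertical below 0.14 rad and height (world z) of pack above 0.1 m and contact force between pack and the fingers above 1 N and contact force between pack and stand below 0.1 N and contact force between pack and gauge below 0.1 N and linear speed of pack below 0.02 m/s and angular speed of pack below 0.15 rad/s); the arm keeps its last pose, push and grip.
It fails at once if the camera is knocked (lens moved more than 8 mm) (distance of lens from where it was at the start of the episode above 0.008 m).
It fails at once if a bystander is moved more than 25 mm (distance of any of lantern_a, lantern_b, mug, comb, panel, spare, driver from where it was at the start of the episode above 0.025 m).
It also fails if it takes over 64 s, if anything falls off the work surface, if the arm or the gripper's body presses on something with over 40 N, if the wrist force passes 120 N, or if a joint passes its speed limit or range.

ROBOT

A 7-joint arm with a two-finger parallel gripper is mounted at the origin on the work surface. World frame = base frame: x ahead of the robot, y to its left, z up, the work surface at z = 0. Lengths are in m, angles in rad, forces in N, time in s.
With the tool pointing down it reaches from about 0.4 to 0.875 m from the base axis. Payload 19.3 kg.
Tool frame: the origin (TCP) lies at the very end of the fingers, on their centre line; the grasp point (between the pads) lies 19 mm behind it; z points along the fingers, y is the direction in which the jaws open and shut (so a half turn about z gives the same grasp; the last joint's range is limited). The gripper opens to 85 mm and grips with 20 to 120 N. Pads are 22 mm wide; open, the fingers measure 114 mm over their backs; the gripper's body (76 mm by 85 mm) begins 54 mm behind the grasp point. The pads swing forward as they close: fully open they stand 13 mm farther back than shut.
Start: joints at [1.078, 0.521, -0.036, 1.599, 0.021, 1.021, -0.113], TCP at [0.256, -0.57, 0.2] pointing down, gripper open.
Joint ranges: [-2.91, 2.91], [-0.3, 2.13], [-1.5, 1.42], [0.17, 2.43], [-1.26, 4.41], [0.16, 1.93], [-2.52, 2.52]. Speed limits (rad/s): [1.89, 1.89, 2.39, 2.39, 3.01, 3.01, 3.01].

INTERFACE

Orientations are given as [roll, pitch, yaw] about the fixed x, y, z axes, in that order (R = Rz(yaw) Ry(pitch) Rx(roll)).
In Python, from workcell import bot gives the robot as it stands.
- The arm moves only by the tool apply_moves, never from a script. Its argument "commands" is a list of rows, each an object with "travel": the shift along the tool's x, y, z in m, a list of three; "twist": the turn, a rotation vector about the tool's x, y, z in degrees, a list of three; "claw": the finger opening in m, from 0 to 0.0854. A call has 1 to 10 rows; each row is the pose to reach, as a shift and turn from the pose commanded when the call began, along the tool's axes at that moment; what a row does not reach only later rows make up. A row lasts 1/10 s, in which the tool goes at most 50 mm and 8.59 degrees, less where a joint would pass 70% of its speed; a pose out of reach is approached as far as the arm can. A call with a gripper value outside its range is refused whole. The fingers move at their own pace and stop on an object; "force" is the grip in N (left out, the last holds). Time passes only in rows, so rows that repeat a pose let the fingers close. It gives the time, the measured TCP pose, the force and the opening at its end, in the units of the state.
- bot.observe(): the state, without advancing time (a new reading comes with each control period).
- bot.grab_frame(name): name is "scene" or "top" or "wrist"; returns a dict with "frame" (420x560x3 uint8, blue, green, red), "fx", "fy", "cx", "cy" (pixels), "pose" (4x4, takes a point from camera to world coordinates); the wrist camera has in their place "tool_from_camera" (4x4, takes a point from camera to tool coordinates, whose origin is the TCP and whose axes are the flange's). Camera axes: x right, y up, looking along -z (the intrinsics and any distortion apply to the point x, -y, -z); pixel columns grow to the right and rows downward; lengths in m; the calibration is good to about 2 mm. A picture is of the moment at which its call begins: read the wrist's pose just before it. There is no depth.
- bot.job_done(): hands the job in, once; it reports no verdict.
The state is a dict: "clock": time; "qpos": joint angles; "qd": joint speeds; "joint_efforts": joint torques, N m; "position": TCP position; "tool_rot": TCP orientation; "force": force on the tool from outside, world axes, zero at the start; "moment": the same for the moment, N m; "grip_width": finger opening in m.
Only numpy, scipy, OpenCV 4.12 (cv2) and the standard library are available. Lean on these libraries where they do the work, as an engineer would, in place of code of your own. Each camera call takes 0.05 s, during which the arm holds its last target.

## Working session

There is one attempt and no reset: what is moved stays moved. The work goes in short steps, Python scripts to look and compute and a tool call to move; the robot and the scene stay as the last step left them, time stands still between calls to the robot, and variables do not carry over. Pictures are saved under pics/ and viewed, and the job is handed in when it is done.

Besides the shell and the picture viewer there is one more tool, called as a command line: name --argument value ..., lists and objects as JSON in quotes. apply_moves: Moves the arm, as the interface text tells. Its arguments: {"type":"object","properties":{"commands":{"type":"array"},"force":{"type":"number"}},"required":["commands"]}

```bash
mkdir -p pics; ls
python3 - <<'E'
from workcell import bot
import cv2,pickle
s=bot.observe();print(s)
for n in("scene","top","wrist"):
    f=bot.grab_frame(n);cv2.imwrite(f"pics/{n}0.png",f["frame"]);print(n,{k:v for k,v in f.items() if k!="frame"})
    pickle.dump(f,open(f"{n}0.pkl","wb"))
E
```

```text
pics
{'clock': 0.0, 'qpos': array([ 1.07778627,  0.52199023, -0.03635472,  1.60000305,  0.02124354,
        1.02110565, -0.11278938]), 'qd': array([ 0.00086671, -0.00114752,  0.00034521, -0.00050266, -0.00020177,
       -0.00020445, -0.00098293]), 'joint_efforts': array([-1.87905830e-04, -9.27124929e+01,  1.97944544e+00, -3.69933772e+01,
        1.77636155e-02,  8.20868416e-03, -1.24265425e-04]), 'position': array([ 0.25626726, -0.56963852,  0.19994205]), 'tool_rot': array([-3.14047749e+00,  1.03737692e-04,  4.22857132e-01]), 'force': array([ 0.75900672, -0.39005012, -0.26642323]), 'moment': array([ 0.01116292,  0.00416377, -0.00487225]), 'grip_width': 0.08538762557469627}
scene {'fx': 512.859117074962, 'fy': 512.859117074962, 'cx': 274.07570044711713, 'cy': 206.44498246152912, 'pose': array([[-0.41666426, -0.56316721,  0.71360604,  1.79754659],
       [ 0.90886505, -0.27434472,  0.31416443,  0.55099437],
       [ 0.01884694,  0.77947268,  0.62615264,  1.16467031],
       [ 0.        ,  0.        ,  0.        ,  1.        ]])}
top {'fx': 443.7406076785437, 'fy': 443.7406076785437, 'cx': 280.11512138458346, 'cy': 205.23384336079926, 'pose': array([[-0.0043971 ,  0.99596186, -0.08966965,  0.45952933],
       [-0.99993104, -0.00340264,  0.01124012,  0.01542685],
       [ 0.01088962,  0.0897129 ,  0.99590813,  1.34486575],
       [ 0.        ,  0.        ,  0.        ,  1.        ]])}
wrist {'fx': 377.66694785302366, 'fy': 377.66694785302366, 'cx': 279.6841150578273, 'cy': 210.82122675759916, 'tool_from_camera': array([[ 8.21641053e-04,  9.48727366e-01,  3.16094462e-01,
         8.13824405e-02],
       [ 9.99999248e-01, -1.06725697e-03,  6.03919015e-04,
         1.18512750e-03],
       [ 9.10308514e-04,  3.16093728e-01, -9.48727530e-01,
        -1.73714542e-01],
       [ 0.00000000e+00,  0.00000000e+00,  0.00000000e+00,
         1.00000000e+00]])}
```

View pics/scene0.png

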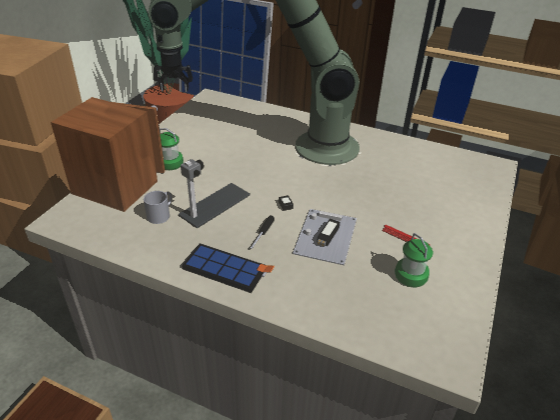

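View pics/top0.png

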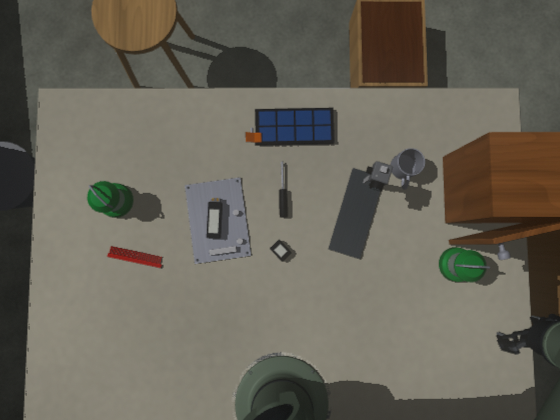

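View pics/wrist0.png

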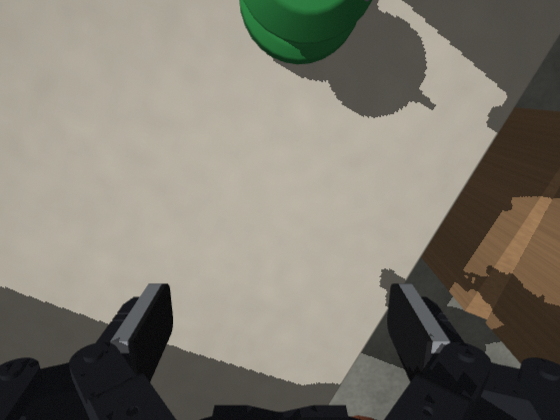

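```bash
cat > h.py <<'E'
import numpy as np,cv2,pickle
from scipy.spatial.transform import Rotation as R
def toW(f,u,v,z,pose=None):
    P=f["pose"] if pose is None else pose
    d=np.array([(u-f["cx"])/f["fx"],-(v-f["cy"])/f["fy"],-1.]);d=P[:3,:3]@d;o=P[:3,3]
    return o+d*(z-o[2])/d[2]
def proj(f,p,pose=None):
    P=f["pose"] if pose is None else pose
    c=P[:3,:3].T@(np.asarray(p)-P[:3,3]);return f["cx"]+f["fx"]*c[0]/-c[2],f["cy"]-f["fy"]*c[1]/-c[2]
def wpose(s,f):
    T=np.eye(4);T[:3,:3]=R.from_euler('xyz',s["tool_rot"]).as_matrix();T[:3,3]=s["position"];return T@f["tool_from_camera"]
def load(n):return pickle.load(open(n,'rb'))
E
python3 - <<'E'
from h import *
f=load("top0.pkl");g=load("scene0.pkl")
a=cv2.resize(f["frame"][165:275,175:265],None,fx=6,fy=6,interpolation=cv2.INTER_CUBIC);cv2.imwrite("pics/z1.png",a[:600])
b=cv2.resize(f["frame"][140:270,310:440],None,fx=4.5,fy=4.5,interpolation=cv2.INTER_CUBIC);cv2.imwrite("pics/z2.png",b)
c=cv2.resize(g["frame"][145:235,145:260],None,fx=6,fy=6,interpolation=cv2.INTER_CUBIC);cv2.imwrite("pics/z3.png",c)
E
```

```text
(no output)
```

View pics/z1.png

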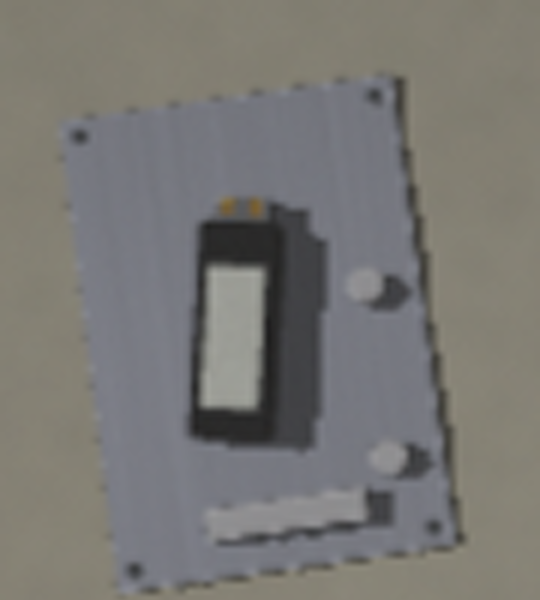

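View pics/z2.png

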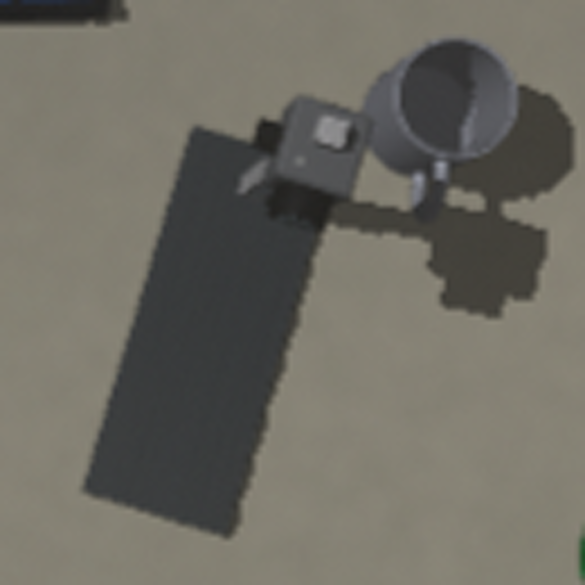

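View pics/z3.png

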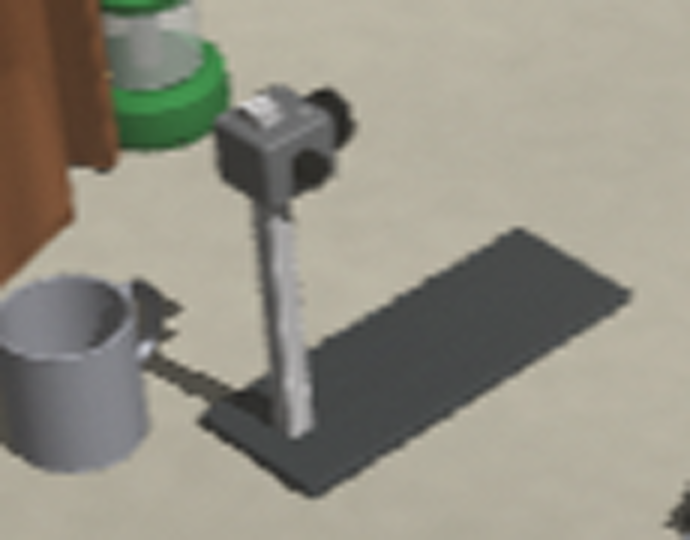

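```bash
cat > meas.py <<'E'
from h import *
f=load("top0.pkl");g=load("scene0.pkl")
def z(f,pts,ox,oy,s,h):return np.array([toW(f,(u+.5)/s-.5+ox,(v+.5)/s-.5+oy,h) for u,v in pts])
pl=z(f,[(60,122),(400,77),(462,543),(120,595)],175,165,6,.006)
print("plate c",pl.mean(0), "sides",np.linalg.norm(pl-np.roll(pl,-1,0),axis=1))
d=(pl[0]+pl[1]-pl[2]-pl[3]);yaw=np.arctan2(d[1],d[0]);d2=pl[0]+pl[3]-pl[1]-pl[2];yaw2=np.arctan2(d2[1],d2[0])-np.pi/2;print("yaw",yaw,yaw2)
pins=z(f,[(365,287),(388,457)],175,165,6,.022);print("pins",pins)
pk=z(f,[(205,222),(287,222),(270,442),(190,437)],175,165,6,.034)
print("pack",pk,np.linalg.norm(pk-np.roll(pk,-1,0),axis=1));d=(pk[0]+pk[1]-pk[2]-pk[3]);print("pyaw",np.arctan2(d[1],d[0]))
def toG(p,y):
    c=pl.mean(0);q=p-c;c_,s_=np.cos(y),np.sin(y);return np.stack([c_*q[:,0]+s_*q[:,1],-s_*q[:,0]+c_*q[:,1]],1)
yy=(yaw+yaw2)/2
print("pins G",toG(pins,yy));print("pack G",toG(pk,yy))
st=z(f,[(195,127),(85,490),(232,537)],310,140,4.5,.010)
print("stand",st,np.linalg.norm(st[0]-st[1]),np.linalg.norm(st[1]-st[2]));d=st[0]-st[1];ys=np.arctan2(d[1],d[0]);d2=st[1]-st[2];print("syaw",ys,np.arctan2(d2[1],d2[0])-np.pi/2)
near=(st[1]+st[2])/2; u=np.array([np.cos(ys),np.sin(ys)]);print("near",near,"lens xy",near[:2]+.18*u, "orig",near[:2]+.06*u)
# box top: vary height
for h in (.17,.19,.21,.23):
    b=z(f,[(303,95),(375,120),(350,200),(275,175)],310,140,4.5,h);print(h,b.mean(0),np.linalg.norm(b-np.roll(b,-1,0),axis=1))
    b2=z(g,[(217,127),(278,85),(333,122),(268,150)],145,145,6,h);print("  scene",b2.mean(0),np.linalg.norm(b2-np.roll(b2,-1,0),axis=1))
E
python3 meas.py
```

```text
plate c [0.53606122 0.18784994 0.006     ] sides [0.17321775 0.23727283 0.17198054 0.23990008]
yaw 0.13684779122892388 0.13794667383049597
pins [[0.55756068 0.13405802 0.022     ]
 [0.47317798 0.12229813 0.022     ]]
pack [[0.58914075 0.21206828 0.034     ]
 [0.58900624 0.17162589 0.034     ]
 [0.48063459 0.17916446 0.034     ]
 [0.48324523 0.21835007 0.034     ]] [0.04044261 0.10863353 0.03927248 0.10608168]
pyaw -0.06441138784315646
pins G [[ 0.01392921 -0.05622965]
 [-0.07126895 -0.05632121]]
pack G [[ 0.05589637  0.01672005]
 [ 0.05022392 -0.02332278]
 [-0.05609389 -0.0010121 ]
 [-0.04814079  0.03744666]]
stand [[ 0.69346145 -0.22222512  0.01      ]
 [ 0.44899463 -0.14412293  0.01      ]
 [ 0.4174349  -0.24160274  0.01      ]] 0.2566397829074031 0.10246135891195163
syaw -0.30923091372172823 -0.31310686131765064
near [ 0.43321476 -0.19286284  0.01      ] lens xy [ 0.60467698 -0.24764154] orig [ 0.49036884 -0.2111224 ]
0.17 [ 0.65291017 -0.27161704  0.17      ] [0.04536958 0.05078971 0.04688998 0.05142019]
  scene [ 0.58216961 -0.30166069  0.17      ] [0.0527726  0.05176904 0.04416681 0.03874864]
0.19 [ 0.64961821 -0.26673063  0.19      ] [0.04459724 0.0499251  0.04609176 0.05054485]
  scene [ 0.6066074  -0.28451622  0.19      ] [0.05171149 0.05072811 0.04327874 0.03796952]
0.21 [ 0.64632624 -0.26184422  0.21      ] [0.0438249  0.0490605  0.04529355 0.04966951]
  scene [ 0.63104519 -0.26737174  0.21      ] [0.05065038 0.04968719 0.04239067 0.03719039]
0.23 [ 0.64303428 -0.2569578   0.23      ] [0.04305257 0.04819589 0.04449533 0.04879418]
  scene [ 0.65548297 -0.25022726  0.23      ] [0.04958928 0.04864626 0.0415026  0.03641127]
```

```bash
cat >> h.py <<'E'
def delta(s,p,yaw):
    Rm=R.from_euler('xyz',s["tool_rot"]);Rt=R.from_euler('xyz',[np.pi,0,yaw])
    d=Rm.inv().apply(np.asarray(p)-s["position"]);w=(Rm.inv()*Rt).as_rotvec(degrees=True)
    print("travel mm",np.round(d*1000,1),"twist",np.round(w,2),"dist",np.linalg.norm(d));return d,w
E
python3 - <<'E'
from h import *
from workcell import bot
s=bot.observe()
delta(s,[.256,-.57,.32],.4229);delta(s,[.41,-.2,.32],.28);delta(s,[.56,.19,.20],.138)
E
```

```text
travel mm [  -0.4    0.  -119.9] twist [-0.05  0.   -0.01] dist 0.11992197858801061
travel mm [ 291.8 -274.2 -119.7] twist [-0.05  0.01  8.18] dist 0.41797600652527245
travel mm [ 5.887e+02 -5.683e+02  5.000e-01] twist [-5.000e-02  1.000e-02  1.632e+01] dist 0.8181817849238987
```

apply_moves --commands '[{"travel": [0, 0, -0.05], "twist": [0, 0, 0], "claw": 0.085}, {"travel": [0, 0, -0.1], "twist": [0, 0, 0], "claw": 0.085}, {"travel": [0.02, -0.02, -0.12], "twist": [0, 0, 0], "claw": 0.085}, {"travel": [0.053, -0.05, -0.12], "twist": [0, 0, 2], "claw": 0.085}, {"travel": [0.087, -0.082, -0.12], "twist": [0, 0, 3], "claw": 0.085}, {"travel": [0.121, -0.114, -0.12], "twist": [0, 0, 4], "claw": 0.085}, {"travel": [0.155, -0.146, -0.12], "twist": [0, 0, 5], "claw": 0.085}, {"travel": [0.189, -0.178, -0.12], "twist": [0, 0, 6], "claw": 0.085}, {"travel": [0.223, -0.21, -0.12], "twist": [0, 0, 7], "claw": 0.085}, {"travel": [0.257, -0.242, -0.12], "twist": [0, 0, 8], "claw": 0.085}]'

```text
clock: 1.15
position: [0.3918, -0.242, 0.3205]
tool_rot: [3.141, -0.0, 0.282]
force: [1.4, -0.1, -2.0]
grip_width: 0.0852
```

Run:
```python
from h import *
from workcell import bot
s=bot.observe();print(s["clock"],s["position"],s["tool_rot"])
delta(s,[.56,.19,.20],.138)
```

```text
1.15 [ 0.39175013 -0.241988    0.32054687] [ 3.14137914e+00 -1.33874041e-05  2.82300875e-01]
travel mm [ 281.9 -368.   120.5] twist [ 0.01 -0.    8.27] dist 0.47901273703333097
```

apply_moves --commands '[{"travel": [0.029, -0.038, 0.0], "twist": [0, 0, 1], "claw": 0.085}, {"travel": [0.058, -0.076, 0.0], "twist": [0, 0, 2], "claw": 0.085}, {"travel": [0.087, -0.114, 0.0], "twist": [0, 0, 3], "claw": 0.085}, {"travel": [0.116, -0.152, 0.0], "twist": [0, 0, 4], "claw": 0.085}, {"travel": [0.145, -0.19, 0.01], "twist": [0, 0, 5], "claw": 0.085}, {"travel": [0.172, -0.225, 0.03], "twist": [0, 0, 6], "claw": 0.085}, {"travel": [0.2, -0.261, 0.05], "twist": [0, 0, 7], "claw": 0.085}, {"travel": [0.227, -0.297, 0.07], "twist": [0, 0, 8], "claw": 0.085}, {"travel": [0.255, -0.333, 0.095], "twist": [0, 0, 8.3], "claw": 0.085}, {"travel": [0.282, -0.368, 0.12], "twist": [0, 0, 8.3], "claw": 0.085}]'

```text
clock: 2.15
position: [0.559, 0.1877, 0.2008]
tool_rot: [3.142, -0.0, 0.138]
force: [1.4, -0.7, 1.1]
grip_width: 0.0851
```

apply_moves --commands '[{"travel": [0, 0, 0], "twist": [0, 0, 0], "claw": 0.085}, {"travel": [0, 0, 0], "twist": [0, 0, 0], "claw": 0.085}]'

```text
clock: 2.35
position: [0.558, 0.1867, 0.2008]
tool_rot: [3.142, 0.002, 0.14]
force: [-0.1, -1.3, 0.3]
grip_width: 0.0849
```

Run:
```python
from h import *
from workcell import bot
s=bot.observe();f=bot.grab_frame("wrist");f["pose"]=wpose(s,f);pickle.dump(f,open("w1.pkl","wb"));cv2.imwrite("pics/w1.png",f["frame"])
print(s["position"],s["tool_rot"])
```

```text
[0.55800941 0.18674716 0.20076933] [3.14154020e+00 2.11540345e-03 1.39970722e-01]
```

View pics/w1.png

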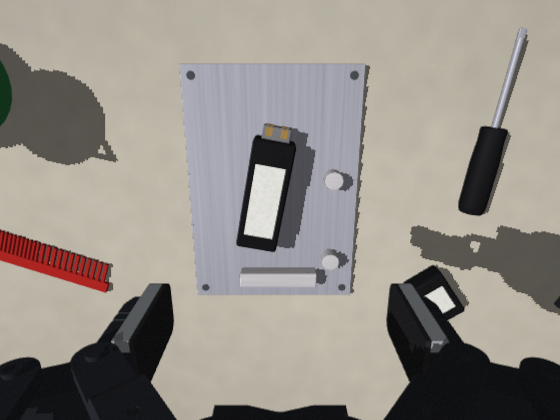

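Run:
```python
from h import *
f=load("w1.pkl")
a=cv2.resize(f["frame"][110:300,225:365],None,fx=3.15,fy=3.15,interpolation=cv2.INTER_CUBIC)
a=cv2.resize(f["frame"][110:300,225:365],None,fx=3,fy=3,interpolation=cv2.INTER_CUBIC);cv2.imwrite("pics/z4.png",a)
```

```text
(no output)
```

View pics/z4.png

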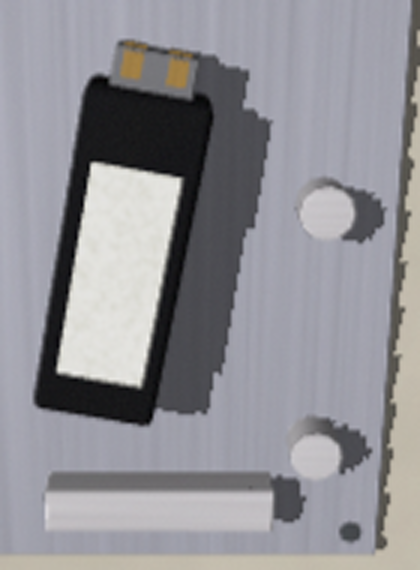

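```bash
cat > m2.py <<'E'
from h import *
f=load("w1.pkl")
def z(pts,h,s=3,ox=225,oy=110):return np.array([toW(f,(u+.5)/s-.5+ox,(v+.5)/s-.5+oy,h) for u,v in pts])
pl=z([(181,64),(367,65),(352,293),(197,294)],.006,1,0,0);print("plate",pl.mean(0),np.linalg.norm(pl-np.roll(pl,-1,0),axis=1))
d=pl[0]+pl[1]-pl[2]-pl[3];print(np.arctan2(d[1],d[0]))
pins=z([(326,214),(316,456)],.022);d=pins[0]-pins[1];print("pins",pins,np.linalg.norm(d),np.arctan2(d[1],d[0]))
bar=z([(48,493),(272,489),(272,528),(46,529)],.022);d=bar[0]-bar[1];print("bar",bar,np.arctan2(d[1],d[0])-np.pi/2,np.linalg.norm(bar-np.roll(bar,-1,0),axis=1))
y=.138;c,s=np.cos(y),np.sin(y);Rg=np.array([[c,-s],[s,c]])
mid=pins[:,:2].mean(0);o=mid-Rg@[-.029,-.059];print("gauge from pins",o)
bf=bar[:2,:2].mean(0);print("gauge bar-face in G",Rg.T@(bf-o),"plate c in G",Rg.T@(pl.mean(0)[:2]-o))
pk=z([(84,76),(214,97),(151,426),(35,406)],.034)
d=pk[0]+pk[1]-pk[2]-pk[3];py=np.arctan2(d[1],d[0]);print("pack c",pk.mean(0),py,np.linalg.norm(pk-np.roll(pk,-1,0),axis=1))
po=pk.mean(0)[:2]+.006*np.array([np.cos(py),np.sin(py)]);print("origin",po,"in G",Rg.T@(po-o))
print("grasp pt",po-.004*np.array([np.cos(py),np.sin(py)]),"target flush grasp",o+Rg@[-.029,-.03])
E
python3 m2.py
```

```text
plate [0.53776515 0.18858816 0.006     ] [0.16932061 0.23624061 0.17213007 0.23848988]
0.13802086496855648
pins [[0.55933541 0.13414375 0.022     ]
 [0.47481632 0.12173217 0.022     ]] 0.08542554429201525 0.14580735901339392
bar [[0.44770995 0.21135261 0.022     ]
 [0.46021169 0.1345414  0.022     ]
 [0.44513083 0.13193974 0.022     ]
 [0.43353901 0.21052447 0.022     ]] 0.16134463399694376 [0.07782195 0.01530363 0.07943506 0.01419511]
gauge from pins [0.53768399 0.19036636]
gauge bar-face in G [-0.08532347 -0.00573659] plate c in G [-0.00016422 -0.00177246]
pack c [0.53870495 0.1974262  0.034     ] -0.03338909492620129 [0.03916734 0.10924142 0.03855068 0.10817403]
origin [0.5447016 0.1972259] in G [0.00789452 0.00582897]
grasp pt [0.54070383 0.19735944] target flush grasp [0.51308656 0.15666226]
```

Run:
```python
from h import *
from workcell import bot
s=bot.observe();print(s["clock"],s["position"],s["tool_rot"])
delta(s,[.541,.197,.08],-.04)
```

```text
2.4 [0.5583997  0.18567376 0.20164937] [3.14121423e+00 7.34298493e-04 1.38384280e-01]
travel mm [-15.6 -13.7 121.7] twist [ 0.03  0.04 10.22] dist 0.1234082728375937
```

apply_moves --commands '[{"travel": [-0.006, -0.005, 0.04], "twist": [0, 0, 4], "claw": 0.06}, {"travel": [-0.012, -0.01, 0.08], "twist": [0, 0, 8], "claw": 0.06}, {"travel": [-0.0156, -0.0137, 0.115], "twist": [0, 0, 10.2], "claw": 0.06}, {"travel": [-0.0156, -0.0137, 0.1217], "twist": [0, 0, 10.2], "claw": 0.06}, {"travel": [-0.0156, -0.0137, 0.1217], "twist": [0, 0, 10.2], "claw": 0.06}, {"travel": [-0.0156, -0.0137, 0.1217], "twist": [0, 0, 10.2], "claw": 0.06}]'

```text
clock: 3.0
position: [0.5426, 0.1971, 0.0822]
tool_rot: [-3.141, -0.002, -0.04]
force: [0.3, 0.6, 0.5]
grip_width: 0.0601
```

Run:
```python
from h import *
from workcell import bot
s=bot.observe();f=bot.grab_frame("wrist");f["pose"]=wpose(s,f);pickle.dump(f,open("w2.pkl","wb"));cv2.imwrite("pics/w2.png",f["frame"])
print(s)
delta(s,[.541,.197,.01],-.04)
```

```text
{'clock': 3.0, 'qpos': array([-0.20284584,  0.61516234, -0.35154564,  1.81633595,  0.29378421,
        0.75884486, -2.32012248]), 'qd': array([-0.0025628 , -0.0076376 , -0.00185532, -0.00102593, -0.00047448,
       -0.00490586, -0.00741416]), 'joint_efforts': array([-3.97082325e-01, -8.95675349e+01, -5.14684662e+00, -2.76649725e+01,
        3.57317494e-02, -3.91389022e-02, -4.01459765e-03]), 'position': array([0.54261334, 0.19713229, 0.08217455]), 'tool_rot': array([-3.14081605e+00, -2.38214905e-03, -3.98373054e-02]), 'force': array([0.26269069, 0.57993104, 0.54442429]), 'moment': array([-0.03250518, -0.00681204,  0.00512541]), 'grip_width': 0.06010513143886289}
travel mm [-1.8  0.3 72.2] twist [-0.04 -0.14  0.01] dist 0.07219270181715294
```

View pics/w2.png

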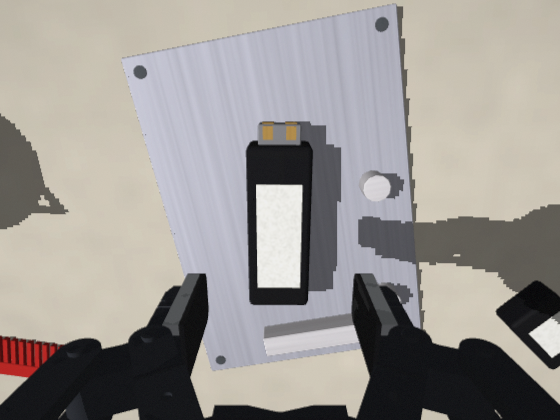

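apply_moves --commands '[{"travel": [-0.0018, 0.0, 0.03], "twist": [0, 0, 0], "claw": 0.06}, {"travel": [-0.0018, 0.0, 0.05], "twist": [0, 0, 0], "claw": 0.06}, {"travel": [-0.0018, 0.0, 0.065], "twist": [0, 0, 0], "claw": 0.06}, {"travel": [-0.0018, 0.0, 0.072], "twist": [0, 0, 0], "claw": 0.06}, {"travel": [-0.0018, 0.0, 0.072], "twist": [0, 0, 0], "claw": 0.06}, {"travel": [-0.0018, 0.0, 0.072], "twist": [0, 0, 0], "claw": 0.06}]'

```text
clock: 3.65
position: [0.54, 0.1977, 0.009]
tool_rot: [-3.141, -0.001, -0.04]
force: [0.5, 0.4, 0.2]
grip_width: 0.0601
```

apply_moves --commands '[{"travel": [0, 0, 0], "twist": [0, 0, 0], "claw": 0.045}, {"travel": [0, 0, 0], "twist": [0, 0, 0], "claw": 0.04}, {"travel": [0, 0, 0], "twist": [0, 0, 0], "claw": 0.036}, {"travel": [0, 0, 0], "twist": [0, 0, 0], "claw": 0.036}, {"travel": [0, 0, 0], "twist": [0, 0, 0], "claw": 0.036}, {"travel": [0, 0, 0], "twist": [0, 0, 0], "claw": 0.036}]' --force 20

```text
clock: 4.25
position: [0.5394, 0.1975, 0.0082]
tool_rot: [-3.142, 0.0, -0.04]
force: [0.6, 0.4, -0.6]
grip_width: 0.0361
```

Run:
```python
from h import *
from workcell import bot
s=bot.observe();f=bot.grab_frame("wrist");f["pose"]=wpose(s,f);cv2.imwrite("pics/w3.png",f["frame"])
print(s["position"],s["force"],s["moment"],s["grip_width"])
```

```text
[0.53944653 0.1975181  0.00819097] [ 0.58916472  0.35710078 -0.55036518] [-0.02501282  0.01170053 -0.01363579] 0.03607858016625637
```

View pics/w3.png

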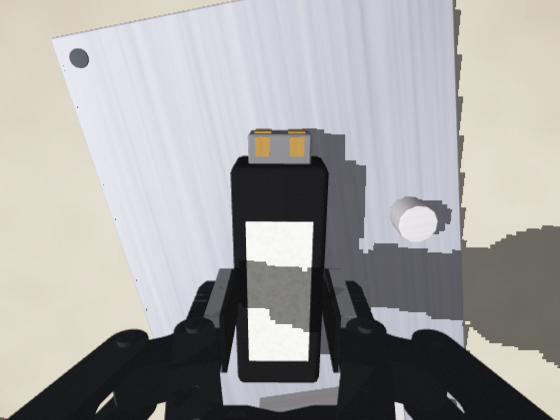

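apply_moves --commands '[{"travel": [0, 0, 0], "twist": [0, 0, 0], "claw": 0.02}, {"travel": [0, 0, 0], "twist": [0, 0, 0], "claw": 0.02}, {"travel": [0, 0, 0], "twist": [0, 0, 0], "claw": 0.02}]' --force 20

```text
clock: 4.6
position: [0.5394, 0.1975, 0.0082]
tool_rot: [3.142, 0.0, -0.04]
force: [-0.2, -0.2, -1.0]
grip_width: 0.0201
```

Run:
```python
from h import *
from workcell import bot
s=bot.observe();f=bot.grab_frame("wrist");f["pose"]=wpose(s,f);cv2.imwrite("pics/w4.png",f["frame"])
f=bot.grab_frame("scene");cv2.imwrite("pics/s4.png",cv2.resize(f["frame"][120:280,240:440],None,fx=4,fy=3.75,interpolation=cv2.INTER_CUBIC))
```

```text
(no output)
```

View pics/w4.png

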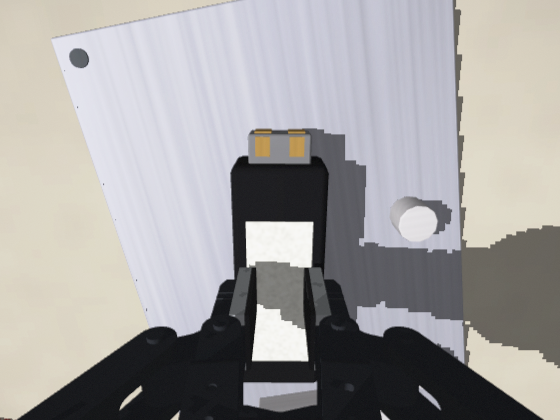

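View pics/s4.png

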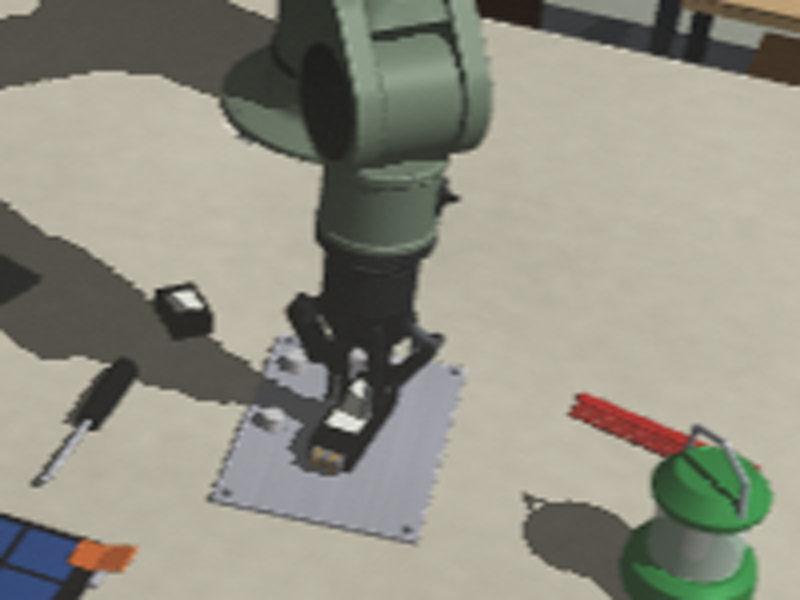

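Run:
```python
import cv2,numpy as np
o=[]
for n,x0 in(("w2",150),("w3",180)):
    a=cv2.imread(f"pics/{n}.png")[250:400,x0:x0+200 if n=="w3" else x0+260]
    a=cv2.convertScaleAbs(a,alpha=2,beta=20)
    cv2.imwrite(f"pics/{n}z.png",cv2.resize(a,None,fx=3,fy=3,interpolation=cv2.INTER_CUBIC))
```

```text
(no output)
```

View pics/w2z.png

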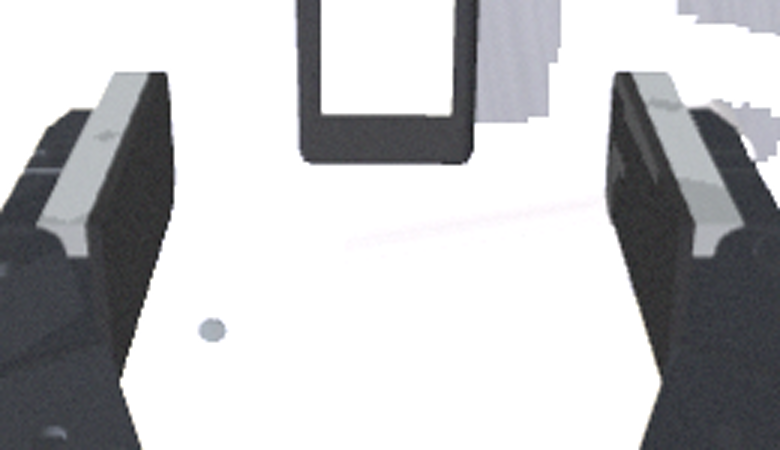

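View pics/w3z.png

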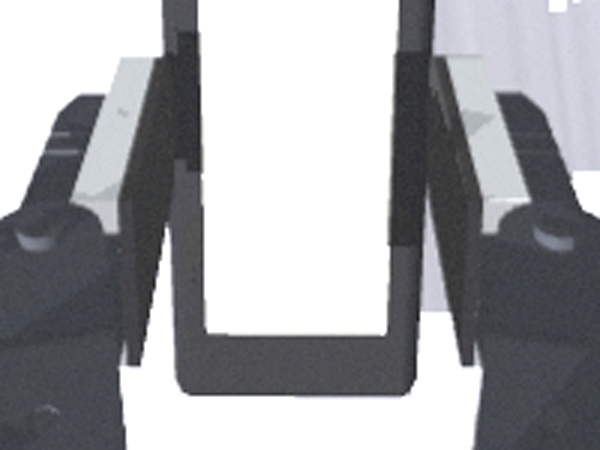

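apply_moves --commands '[{"travel": [0, 0, 0], "twist": [0, 0, 0], "claw": 0.06}, {"travel": [0, 0, 0], "twist": [0, 0, 0], "claw": 0.06}, {"travel": [0, 0, 0], "twist": [0, 0, 0], "claw": 0.06}, {"travel": [0, 0, 0], "twist": [0, 0, 0], "claw": 0.06}, {"travel": [0, 0, 0.006], "twist": [0, 0, 0], "claw": 0.06}, {"travel": [0, 0, 0.012], "twist": [0, 0, 0], "claw": 0.06}, {"travel": [0, 0, 0.016], "twist": [0, 0, 0], "claw": 0.06}]' --force 20

```text
clock: 5.4
position: [0.5391, 0.1974, -0.0087]
tool_rot: [3.141, 0.001, -0.04]
force: [-0.9, -0.1, -0.3]
grip_width: 0.0599
```

apply_moves --commands '[{"travel": [0.001, 0, 0.005], "twist": [0, 0, 0], "claw": 0.06}, {"travel": [0.001, 0, 0.01], "twist": [0, 0, 0], "claw": 0.06}, {"travel": [0.001, 0, 0.015], "twist": [0, 0, 0], "claw": 0.06}, {"travel": [0.001, 0, 0.015], "twist": [0, 0, 0], "claw": 0.06}]'

```text
clock: 5.8
position: [0.5401, 0.1974, -0.0236]
tool_rot: [3.141, 0.001, -0.04]
force: [0.4, -0.5, 0.4]
grip_width: 0.06
```

Run:
```python
from h import *
from workcell import bot
s=bot.observe();f=bot.grab_frame("wrist");f["pose"]=wpose(s,f);cv2.imwrite("pics/w5.png",f["frame"])
print(s["position"],s["force"],s["moment"],s["grip_width"])
```

```text
[ 0.54005216  0.19736695 -0.02356677] [ 0.35359537 -0.51800416  0.35371386] [ 0.05367191  0.06497944 -0.03848744] 0.060043567626632176
```

View pics/w5.png

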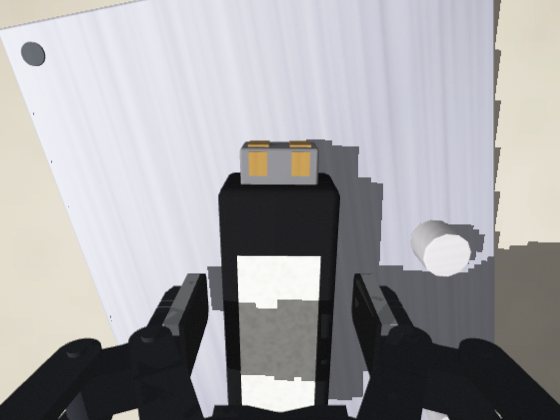

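apply_moves --commands '[{"travel": [0, 0, 0], "twist": [0, 0, 0], "claw": 0.045}, {"travel": [0, 0, 0], "twist": [0, 0, 0], "claw": 0.036}, {"travel": [0, 0, 0], "twist": [0, 0, 0], "claw": 0.034}, {"travel": [0, 0, 0], "twist": [0, 0, 0], "claw": 0.034}, {"travel": [0, 0, 0], "twist": [0, 0, 0], "claw": 0.034}, {"travel": [0, 0, 0], "twist": [0, 0, 0], "claw": 0.034}]' --force 20

```text
clock: 6.45
position: [0.5406, 0.1975, -0.0226]
tool_rot: [-3.141, -0.0, -0.04]
force: [-0.2, -0.4, 5.0]
grip_width: 0.04
```

Run:
```python
from h import *
from workcell import bot
s=bot.observe();f=bot.grab_frame("wrist");f["pose"]=wpose(s,f);cv2.imwrite("pics/w6.png",f["frame"]);pickle.dump(f,open("w6.pkl","wb"))
print(s["position"],s["force"],s["moment"],s["grip_width"])
delta(s,[.5131,.1567,-.0236],.138)
```

```text
[ 0.54057207  0.1975473  -0.02257861] [-0.21694852 -0.40390487  5.0447202 ] [-0.12395419  0.21568524 -0.00742822] 0.039985126342161524
travel mm [-25.8  41.9   1. ] twist [-1.000e-02 -2.000e-02 -1.019e+01] dist 0.0492367726590875
```

View pics/w6.png

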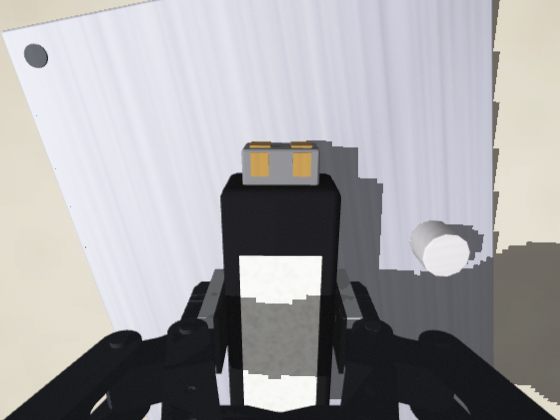

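Run:
```python
from h import *
from workcell import bot
s=bot.observe()
y=.140;o=np.array([.5377,.1904]);c,sn=np.cos(y),np.sin(y);Rg=np.array([[c,-sn],[sn,c]])
for d in([-.015,-.02],[-.019,-.024],[-.029,-.030]):
  delta(s,[*(o+Rg@d),-.0236],y)
```

```text
travel mm [-13.8  29.6   1. ] twist [ -0.    -0.02 -10.3 ] dist 0.03265014188275326
travel mm [-17.   34.2   1. ] twist [ -0.    -0.02 -10.3 ] dist 0.038235857110401394
travel mm [-25.8  41.9   1. ] twist [ -0.    -0.02 -10.3 ] dist 0.04922195700472295
```

apply_moves --commands '[{"travel": [-0.002, 0.004, -0.001], "twist": [0, 0, -1.5], "claw": 0.034}, {"travel": [-0.004, 0.009, -0.001], "twist": [0, 0, -3], "claw": 0.034}, {"travel": [-0.006, 0.014, -0.001], "twist": [0, 0, -5], "claw": 0.034}, {"travel": [-0.009, 0.019, -0.001], "twist": [0, 0, -7], "claw": 0.034}, {"travel": [-0.011, 0.024, -0.001], "twist": [0, 0, -9], "claw": 0.034}, {"travel": [-0.014, 0.029, -0.001], "twist": [0, 0, -10.3], "claw": 0.034}, {"travel": [-0.017, 0.034, -0.001], "twist": [0, 0, -10.3], "claw": 0.034}, {"travel": [-0.017, 0.034, -0.001], "twist": [0, 0, -10.3], "claw": 0.034}, {"travel": [-0.017, 0.034, -0.001], "twist": [0, 0, -10.3], "claw": 0.034}]'

```text
clock: 7.4
position: [0.5222, 0.1643, -0.0217]
tool_rot: [-3.141, -0.0, 0.14]
force: [-0.9, -0.1, -1.4]
grip_width: 0.0396
```

Run:
```python
from h import *
from workcell import bot
s=bot.observe();f=bot.grab_frame("wrist");f["pose"]=wpose(s,f);cv2.imwrite("pics/w7.png",f["frame"]);pickle.dump(f,open("w7.pkl","wb"))
print(s["position"],s["tool_rot"],s["force"],s["moment"],s["grip_width"])
y=.140;o=np.array([.5377,.1904]);c,sn=np.cos(y),np.sin(y);Rg=np.array([[c,-sn],[sn,c]])
print(Rg.T@(s["position"][:2]-o))
```

```text
[ 0.52219806  0.16425489 -0.02172991] [-3.14145854e+00 -2.02360098e-04  1.39597535e-01] [-0.92373223 -0.13195884 -1.36348862] [ 0.03876098 -0.01830442 -0.02404523] 0.039622395544214324
[-0.01899864 -0.02372611]
```

View pics/w7.png

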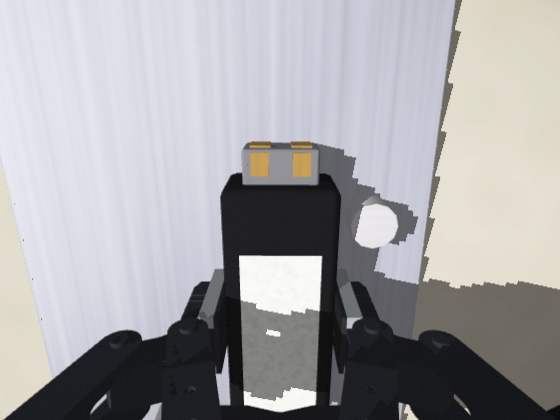

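apply_moves --commands '[{"travel": [0, 0.0015, 0.0005], "twist": [0, 0, 0], "claw": 0.034}, {"travel": [0, 0.003, 0.0005], "twist": [0, 0, 0], "claw": 0.034}, {"travel": [0, 0.004, 0.0005], "twist": [0, 0, 0], "claw": 0.034}, {"travel": [0, 0.004, 0.0005], "twist": [0, 0, 0], "claw": 0.034}]'

```text
clock: 7.85
position: [0.5227, 0.16, -0.0224]
tool_rot: [3.142, 0.0, 0.14]
force: [0.3, 0.1, -1.4]
grip_width: 0.0394
```

apply_moves --commands '[{"travel": [0, 0.001, 0], "twist": [0, 0, 0], "claw": 0.034}, {"travel": [0, 0.001, 0], "twist": [0, 0, 0], "claw": 0.034}]'

```text
clock: 8.05
position: [0.5228, 0.1591, -0.0223]
tool_rot: [3.142, 0.0, 0.14]
force: [0.3, 0.2, -1.6]
grip_width: 0.04
```

apply_moves --commands '[{"travel": [0, 0.001, 0], "twist": [0, 0, 0], "claw": 0.034}, {"travel": [0, 0.001, 0], "twist": [0, 0, 0], "claw": 0.034}]'

```text
clock: 8.25
position: [0.5229, 0.1586, -0.0223]
tool_rot: [-3.141, -0.0, 0.14]
force: [-1.5, 2.8, -3.3]
grip_width: 0.0395
```

apply_moves --commands '[{"travel": [0, 0.001, 0], "twist": [0, 0, 0], "claw": 0.034}, {"travel": [0, 0.001, 0], "twist": [0, 0, 0], "claw": 0.034}, {"travel": [0, 0.001, 0], "twist": [0, 0, 0], "claw": 0.034}]'

```text
clock: 8.55
position: [0.5229, 0.1585, -0.0223]
tool_rot: [-3.14, -0.0, 0.141]
force: [-1.5, 7.2, -2.6]
grip_width: 0.0398
```

Run:
```python
from h import *
from workcell import bot
s=bot.observe()
print(s["position"],s["tool_rot"],s["force"],s["moment"],s["grip_width"])
y=.140;o=np.array([.5377,.1904]);c,sn=np.cos(y),np.sin(y);Rg=np.array([[c,-sn],[sn,c]])
print(Rg.T@(s["position"][:2]-o))
```

```text
[ 0.52292323  0.15848276 -0.02226127] [-3.14015482e+00 -3.20884714e-04  1.41048449e-01] [-1.49234679  7.24206999 -2.58571009] [1.55598275 0.39443803 0.1525798 ] 0.039842415655838855
[-0.01908603 -0.02954297]
```

apply_moves --commands '[{"travel": [-0.002, 0, 0], "twist": [0, 0, 0], "claw": 0.034}, {"travel": [-0.004, 0, 0], "twist": [0, 0, 0], "claw": 0.034}, {"travel": [-0.006, 0, 0], "twist": [0, 0, 0], "claw": 0.034}, {"travel": [-0.006, 0, 0], "twist": [0, 0, 0], "claw": 0.034}]'

```text
clock: 8.95
position: [0.5176, 0.1578, -0.022]
tool_rot: [-3.14, -0.002, 0.141]
force: [-0.2, 7.9, -0.5]
grip_width: 0.0396
```

apply_moves --commands '[{"travel": [-0.001, 0, 0], "twist": [0, 0, 0], "claw": 0.034}, {"travel": [-0.002, 0, 0], "twist": [0, 0, 0], "claw": 0.034}, {"travel": [-0.002, 0, 0], "twist": [0, 0, 0], "claw": 0.034}]'

```text
clock: 9.25
position: [0.5159, 0.1575, -0.022]
tool_rot: [-3.14, -0.002, 0.141]
force: [1.7, 6.2, -1.0]
grip_width: 0.0391
```

apply_moves --commands '[{"travel": [-0.001, 0, 0], "twist": [0, 0, 0], "claw": 0.034}, {"travel": [-0.001, 0, 0], "twist": [0, 0, 0], "claw": 0.034}]'

```text
clock: 9.45
position: [0.5149, 0.1574, -0.022]
tool_rot: [-3.14, -0.002, 0.141]
force: [1.7, 7.1, -1.5]
grip_width: 0.0397
```

apply_moves --commands '[{"travel": [-0.001, 0, 0], "twist": [0, 0, 0], "claw": 0.034}, {"travel": [-0.001, 0, 0], "twist": [0, 0, 0], "claw": 0.034}]'

```text
clock: 9.65
position: [0.5147, 0.1574, -0.0219]
tool_rot: [-3.14, -0.003, 0.141]
force: [5.4, 7.8, -4.0]
grip_width: 0.0395
```

apply_moves --commands '[{"travel": [-0.001, 0, 0], "twist": [0, 0, 0], "claw": 0.034}, {"travel": [-0.001, 0, 0], "twist": [0, 0, 0], "claw": 0.034}, {"travel": [-0.001, 0, 0], "twist": [0, 0, 0], "claw": 0.034}]'

```text
clock: 9.95
position: [0.5147, 0.1574, -0.0216]
tool_rot: [-3.139, -0.005, 0.14]
force: [10.8, 7.6, -4.3]
grip_width: 0.0396
```

Run:
```python
from h import *
from workcell import bot
s=bot.observe();f=bot.grab_frame("wrist");f["pose"]=wpose(s,f);cv2.imwrite("pics/w8.png",f["frame"]);pickle.dump(f,open("w8.pkl","wb"))
t=bot.grab_frame("top");pickle.dump(t,open("t8.pkl","wb"));cv2.imwrite("pics/t8.png",cv2.resize(t["frame"][165:275,175:275],None,fx=5.4,fy=5.4,interpolation=cv2.INTER_CUBIC))
print(s["position"],s["tool_rot"],s["force"],s["moment"],s["grip_width"])
y=.140;o=np.array([.5377,.1904]);c,sn=np.cos(y),np.sin(y);Rg=np.array([[c,-sn],[sn,c]])
print(Rg.T@(s["position"][:2]-o))
```

```text
[ 0.51466459  0.15743307 -0.02162433] [-3.13911404 -0.00491689  0.14036291] [10.77768608  7.59122045 -4.30530284] [ 1.55646615 -2.36179342  0.05558195] 0.03956179196722727
[-0.02741034 -0.02942995]
```

View pics/w8.png

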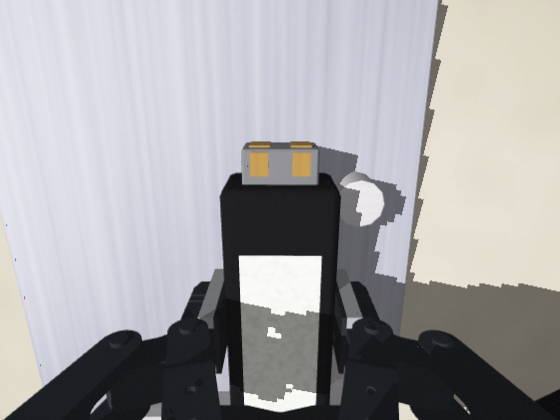

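View pics/t8.png

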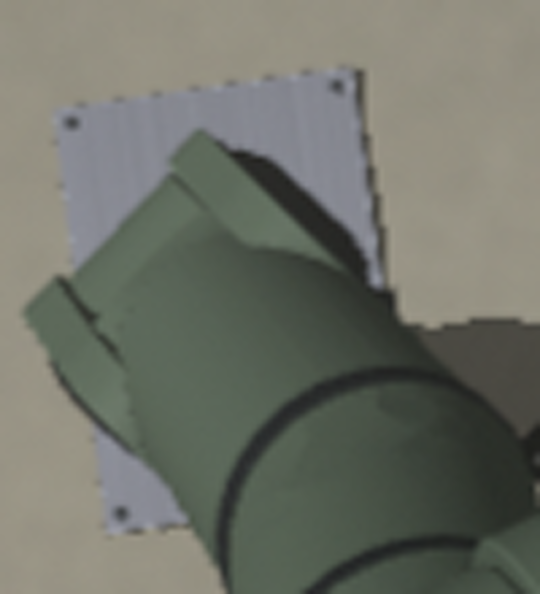

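apply_moves --commands '[{"travel": [0, 0, 0], "twist": [0, 0, 0], "claw": 0.06}, {"travel": [0, 0, 0], "twist": [0, 0, 0], "claw": 0.06}, {"travel": [0, 0, 0], "twist": [0, 0, 0], "claw": 0.06}, {"travel": [0, 0, 0], "twist": [0, 0, 0], "claw": 0.06}, {"travel": [0.002, -0.002, -0.02], "twist": [0, 0, 0], "claw": 0.06}, {"travel": [0.002, -0.002, -0.06], "twist": [0, 0, 0], "claw": 0.06}, {"travel": [0.03, -0.002, -0.1], "twist": [0, 0, 0], "claw": 0.06}, {"travel": [0.06, -0.002, -0.14], "twist": [0, 0, 0], "claw": 0.06}, {"travel": [0.06, -0.002, -0.14], "twist": [0, 0, 0], "claw": 0.06}, {"travel": [0.06, -0.002, -0.14], "twist": [0, 0, 0], "claw": 0.06}]'

```text
clock: 11.05
position: [0.5717, 0.1659, 0.1181]
tool_rot: [-3.142, -0.001, 0.139]
force: [-0.5, 1.0, -0.8]
grip_width: 0.0599
```

Run:
```python
from h import *
from workcell import bot
s=bot.observe();f=bot.grab_frame("wrist");f["pose"]=wpose(s,f);cv2.imwrite("pics/w9.png",f["frame"]);pickle.dump(f,open("w9.pkl","wb"))
print(s["position"],s["tool_rot"],s["force"])
a=f["frame"][100:400,180:380];cv2.imwrite("pics/w9z.png",cv2.resize(a,None,fx=2,fy=2,interpolation=cv2.INTER_CUBIC))
```

```text
[0.57169809 0.1658931  0.11811111] [-3.14153375e+00 -9.89431546e-04  1.39387053e-01] [-0.53150924  1.00633621 -0.8216877 ]
```

View pics/w9.png

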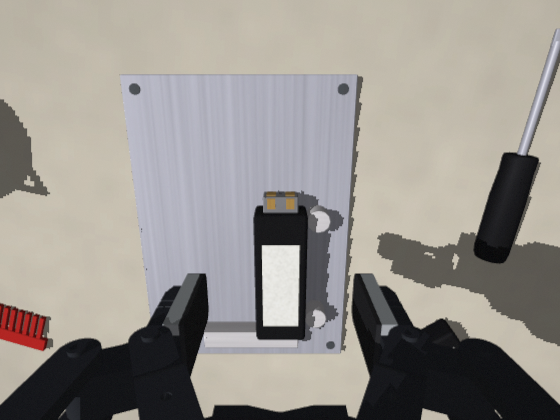

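View pics/w9z.png

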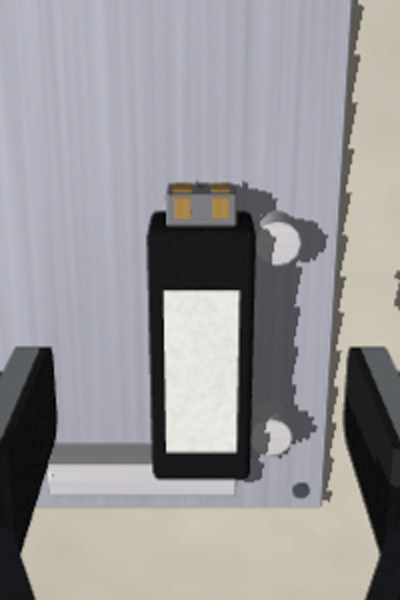

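```bash
cat > m3.py <<'E'
from h import *
f=load("w9.pkl")
def z(pts,h,s=2,ox=180,oy=100):return np.array([toW(f,(u+.5)/s-.5+ox,(v+.5)/s-.5+oy,h) for u,v in pts])
pl=z([(120.5,74.5),(357,75),(342,354),(154,354)],.006,1,0,0);print("plate",pl.mean(0),np.linalg.norm(pl-np.roll(pl,-1,0),axis=1))
d=pl[0]+pl[1]-pl[2]-pl[3];y=np.arctan2(d[1],d[0]);print(y)
pk=z([(147,212),(255,212),(249,478),(154,478)],.034)
d=pk[0]+pk[1]-pk[2]-pk[3];py=np.arctan2(d[1],d[0]);print("pack c",pk.mean(0),py,np.linalg.norm(pk-np.roll(pk,-1,0),axis=1))
po=pk.mean(0)[:2]+.006*np.array([np.cos(py),np.sin(py)])
for o in (np.array([.5377,.1904]),pl.mean(0)[:2]):
  Rg=np.array([[np.cos(.14),-np.sin(.14)],[np.sin(.14),np.cos(.14)]])
  print(po,Rg.T@(po-o))
bar=z([(50,463),(235,463)],.022);print("bar face G",(Rg.T@(bar[:,:2]-[.5377,.1904]).T).T, "pack end",(Rg.T@(pk[:,:2]-[.5377,.1904]).T).T)
pin=z([(299,242),(290,436)],.022);print("pin right edges",(Rg.T@(pin[:,:2]-[.5377,.1904]).T).T,"expect y -68")
s=dict(position=f["pose"][:3,3],tool_rot=0)
E
python3 m3.py
```

```text
plate [0.53678342 0.18940361 0.006     ] [0.16852316 0.23966011 0.17164888 0.24017415]
0.14114210903547617
pack c [0.5155343  0.15647456 0.034     ] 0.14247201764601605 [0.0386873  0.11314217 0.0385196  0.11316382]
[0.52147351 0.1573265 ] [-0.02068291 -0.03048561]
[0.52147351 0.1573265 ] [-0.01963626 -0.02962687]
bar face G [[-0.08490402  0.03317817]
 [-0.08481617 -0.0447623 ]] pack end [[ 0.02988165 -0.01101694]
 [ 0.02990518 -0.04970423]
 [-0.08323682 -0.04990008]
 [-0.08328159 -0.01138051]]
pin right edges [[ 0.01415129 -0.06759642]
 [-0.07156347 -0.0674223 ]] expect y -68
```

Run:
```python
from h import *
from workcell import bot
s=bot.observe();print(s["position"])
delta(s,[.5147,.1575,-.0225],.141)
```

```text
[0.57066392 0.16572743 0.11713385]
travel mm [-56.4   0.3 139.7] twist [ 0.02  0.05 -0.06] dist 0.15065611103341203
```

apply_moves --commands '[{"travel": [-0.03, 0, 0.03], "twist": [0, 0, 0], "claw": 0.06}, {"travel": [-0.056, 0, 0.06], "twist": [0, 0, 0], "claw": 0.06}, {"travel": [-0.057, 0, 0.09], "twist": [0, 0, 0], "claw": 0.06}, {"travel": [-0.057, 0, 0.115], "twist": [0, 0, 0], "claw": 0.06}, {"travel": [-0.057, 0, 0.13], "twist": [0, 0, 0], "claw": 0.06}, {"travel": [-0.057, 0, 0.14], "twist": [0, 0, 0], "claw": 0.06}, {"travel": [-0.057, 0, 0.14], "twist": [0, 0, 0], "claw": 0.06}, {"travel": [-0.057, 0, 0.14], "twist": [0, 0, 0], "claw": 0.06}]'

```text
clock: 11.9
position: [0.5151, 0.1583, -0.0218]
tool_rot: [-3.141, -0.0, 0.14]
force: [0.3, 0.2, 0.0]
grip_width: 0.0603
```

apply_moves --commands '[{"travel": [0, 0, 0], "twist": [0, 0, 0], "claw": 0.045}, {"travel": [0, 0, 0], "twist": [0, 0, 0], "claw": 0.036}, {"travel": [0, 0, 0], "twist": [0, 0, 0], "claw": 0.034}, {"travel": [0, 0, 0], "twist": [0, 0, 0], "claw": 0.034}, {"travel": [0, 0, 0], "twist": [0, 0, 0], "claw": 0.034}]' --force 20

```text
clock: 12.4
position: [0.5155, 0.1583, -0.0214]
tool_rot: [-3.141, -0.001, 0.14]
force: [-1.4, -0.4, 6.8]
grip_width: 0.0402
```

apply_moves --commands '[{"travel": [-0.001, 0.001, 0], "twist": [0, 0, 0], "claw": 0.034}, {"travel": [-0.002, 0.002, 0], "twist": [0, 0, 0], "claw": 0.034}, {"travel": [-0.002, 0.002, 0], "twist": [0, 0, 0], "claw": 0.034}, {"travel": [-0.002, 0.002, 0], "twist": [0, 0, 0], "claw": 0.034}]'

```text
clock: 12.8
position: [0.5155, 0.1576, -0.0212]
tool_rot: [-3.139, -0.005, 0.14]
force: [9.9, 7.5, -0.3]
grip_width: 0.0397
```

apply_moves --commands '[{"travel": [0.002, -0.002, 0], "twist": [0, 0, 0], "claw": 0.03}, {"travel": [0.002, -0.002, 0], "twist": [0, 0, 0], "claw": 0.03}, {"travel": [0.002, -0.002, 0], "twist": [0, 0, 0], "claw": 0.03}, {"travel": [0.002, -0.002, -0.01], "twist": [0, 0, 0], "claw": 0.03}, {"travel": [0.002, -0.002, -0.04], "twist": [0, 0, 0], "claw": 0.03}, {"travel": [0.002, -0.002, -0.08], "twist": [0, 0, 0], "claw": 0.03}, {"travel": [0.002, -0.002, -0.12], "twist": [0, 0, 0], "claw": 0.03}, {"travel": [0.002, -0.002, -0.16], "twist": [0, 0, 0], "claw": 0.03}, {"travel": [0.002, -0.002, -0.2], "twist": [0, 0, 0], "claw": 0.03}, {"travel": [0.002, -0.002, -0.2], "twist": [0, 0, 0], "claw": 0.03}]' --force 60

```text
clock: 13.8
position: [0.5167, 0.159, 0.183]
tool_rot: [-3.14, -0.007, 0.14]
force: [0.9, 1.8, -1.9]
grip_width: 0.0391
```

Run:
```python
from h import *
from workcell import bot
s=bot.observe();f=bot.grab_frame("wrist");f["pose"]=wpose(s,f);cv2.imwrite("pics/w10.png",f["frame"]);pickle.dump(f,open("w10.pkl","wb"))
print(s["position"],s["tool_rot"],s["force"],s["grip_width"],s["qpos"])
ys=-.311;u=np.array([np.cos(ys),np.sin(ys)])
p=np.array([.4904,-.2111])-.0035*u
delta(s,[*(p-.08*u),.180],ys);delta(s,[*p,.156],ys)
```

```text
[0.51674096 0.15899954 0.18303779] [-3.14043461 -0.00720888  0.13990938] [ 0.85540175  1.79202645 -1.88688658] 0.03911816000658797 [-0.04511725  0.4390295  -0.48520349  1.83045767  0.25247875  0.92565833
 -2.07372167]
travel mm [-152.9  326.4    1.6] twist [-0.16 -0.39 25.84] dist 0.36044890228262655
travel mm [-81.  361.3  26. ] twist [-0.16 -0.39 25.84] dist 0.3712055571988674
```

View pics/w10.png

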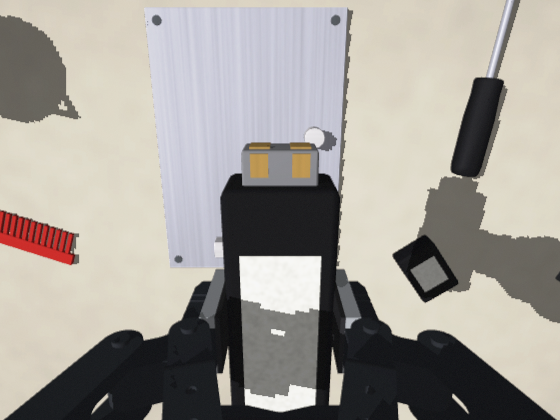

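apply_moves --commands '[{"travel": [-0.015, 0.032, 0], "twist": [0, 0, 2], "claw": 0.03}, {"travel": [-0.033, 0.07, 0], "twist": [0, 0, 4], "claw": 0.03}, {"travel": [-0.052, 0.11, 0], "twist": [0, 0, 7], "claw": 0.03}, {"travel": [-0.07, 0.15, 0], "twist": [0, 0, 10], "claw": 0.03}, {"travel": [-0.089, 0.19, 0], "twist": [0, 0, 14], "claw": 0.03}, {"travel": [-0.108, 0.23, 0], "twist": [0, 0, 18], "claw": 0.03}, {"travel": [-0.126, 0.27, 0], "twist": [-0.1, -0.2, 22], "claw": 0.03}, {"travel": [-0.143, 0.305, 0], "twist": [-0.2, -0.4, 25], "claw": 0.03}, {"travel": [-0.153, 0.326, 0], "twist": [-0.2, -0.4, 25.8], "claw": 0.03}, {"travel": [-0.153, 0.326, 0], "twist": [-0.2, -0.4, 25.8], "claw": 0.03}]'

```text
clock: 14.85
position: [0.4069, -0.1887, 0.1769]
tool_rot: [3.136, 0.008, -0.315]
force: [0.0, 0.8, -0.6]
grip_width: 0.039
```

apply_moves --commands '[{"travel": [0, 0, 0], "twist": [0, 0, 0], "claw": 0.03}, {"travel": [0, 0, 0], "twist": [0, 0, 0], "claw": 0.03}]'

```text
clock: 15.05
position: [0.4089, -0.1851, 0.1774]
tool_rot: [3.137, 0.007, -0.309]
force: [-0.6, 1.1, -1.2]
grip_width: 0.0389
```

Run:
```python
from h import *
from workcell import bot
s=bot.observe();f=bot.grab_frame("wrist");f["pose"]=wpose(s,f);cv2.imwrite("pics/w11.png",f["frame"]);pickle.dump(f,open("w11.pkl","wb"))
print(s["position"],s["tool_rot"],s["force"],s["grip_width"],s["qpos"])
for n,(a,b,c,d) in {"scene":(120,270,130,330),"top":(130,280,270,430)}.items():
  f=bot.grab_frame(n);pickle.dump(f,open(n+"11.pkl","wb"));cv2.imwrite(f"pics/{n}11.png",cv2.resize(f["frame"][a:b,c:d],None,fx=4,fy=4,interpolation=cv2.INTER_CUBIC))
```

```text
[ 0.40889757 -0.18505427  0.17735073] [ 3.1370373   0.00669351 -0.30880533] [-0.59144444  1.13156875 -1.2058115 ] 0.03890592792613649 [ 0.53149358  0.28978491 -0.29215485  2.05263886  0.11836393  0.82128673
 -1.71013775]
```

View pics/w11.png

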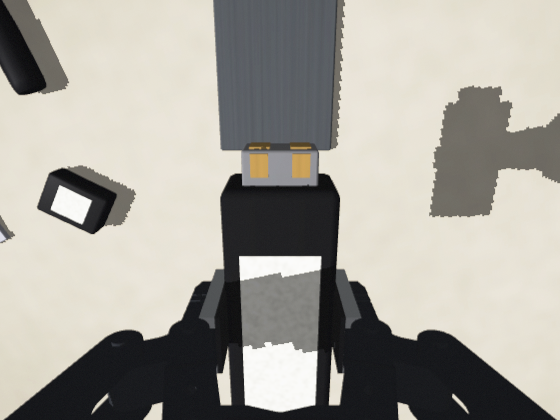

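View pics/scene11.png

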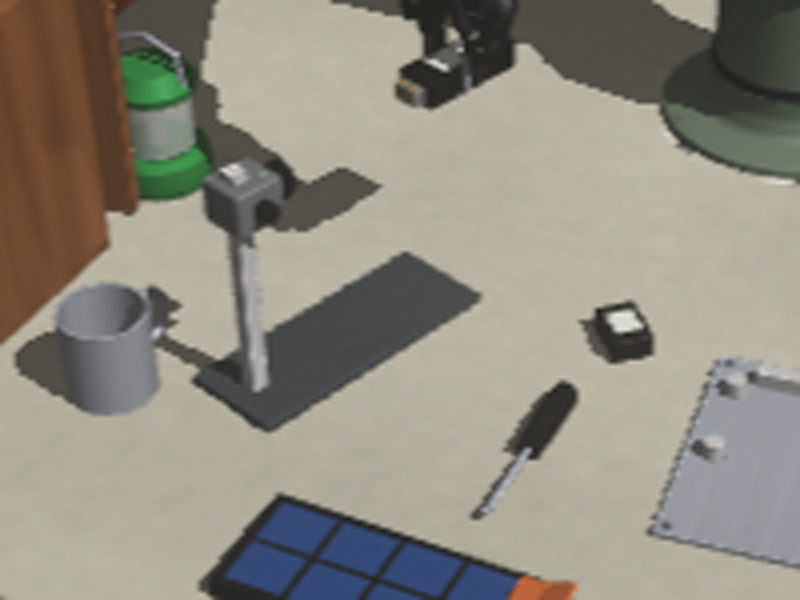

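View pics/top11.png

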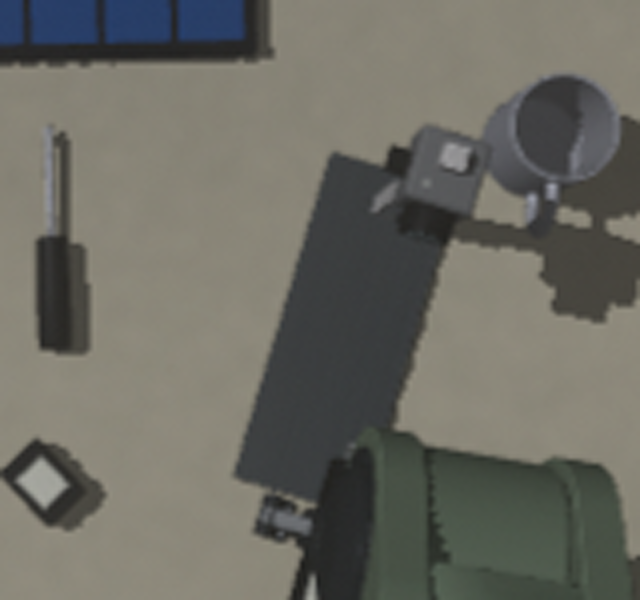

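```bash
cat > m4.py <<'E'
from h import *
from scipy.optimize import least_squares
f=load("top0.pkl");g=load("scene0.pkl");w=load("w11.pkl")
def px(u,v,s,ox,oy):return np.array([(u+.5)/s-.5+ox,(v+.5)/s-.5+oy])
b=np.array([toW(w,221,150,.010),toW(w,333,150,.010),toW(w,340,0,.010),toW(w,213,0,.010)]);d=b[0]-b[1];print("base wrist",b,np.linalg.norm(d))
m=(b[3]+b[2]-b[0]-b[1]);print("yaw",np.arctan2(m[1],m[0]),np.arctan2(d[1],d[0])-np.pi/2)
# corners in lens frame
def C(sx,sy,sz):return np.array([43+25*sx,23*sy,21*sz])/1000
def Cb(sz):return sz
obs=[]
for (sx,sy),uv in {(1,-1):(217,127),(-1,-1):(278,85),(-1,1):(333,122),(1,1):(268,150)}.items(): obs.append((g,C(sx,sy,1),px(*uv,6,145,145)))
for (sx,sy),uv in {(1,-1):(220,172),(1,1):(270,208)}.items(): obs.append((g,C(sx,sy,-1),px(*uv,6,145,145)))
for (sx,sy),uv in {(1,1):(303,95),(1,-1):(375,120),(-1,-1):(350,200),(-1,1):(275,175)}.items(): obs.append((f,C(sx,sy,1),px(*uv,4.5,310,140)))
def res(p,ys=-.311):
    Rm=R.from_euler('z',ys).as_matrix()
    return np.concatenate([np.array(proj(c,p[:3]+Rm@q))-uv for c,q,uv in obs])
r=least_squares(res,[.605,-.248,.197]);print(r.x,np.round(r.fun.reshape(-1,2),1))
r=least_squares(lambda p:res(p,p[3]),[.605,-.248,.197,-.311]);print(r.x)
E
python3 m4.py
```

```text
base wrist [[ 0.44848559 -0.14347331  0.01      ]
 [ 0.41777677 -0.23984253  0.01      ]
 [ 0.53236125 -0.27640895  0.01      ]
 [ 0.56310886 -0.17955272  0.01      ]] 0.10114375219186779
yaw -0.30692761711159816 -0.3084850540993793
[ 0.60299836 -0.24523994  0.20241103] [[-1.1 -1.4]
 [ 0.5 -0.6]
 [ 0.6 -1.3]
 [-0.4  0.4]
 [-0.4  1.7]
 [ 0.4  1.3]
 [-0.8 -0.2]
 [ 0.3 -0.3]
 [ 0.4  0.3]
 [-0.1  0.5]]
[ 0.60327109 -0.24433126  0.20234953 -0.33224106]
```

Run:
```python
from h import *
from workcell import bot
s=bot.observe();print(s["position"],s["tool_rot"])
delta(s,[.4877,-.2088,.160],-.308)
```

```text
[ 0.40905241 -0.18522563  0.17755917] [ 3.13684443  0.00624501 -0.30870518]
travel mm [82.2 -1.5 17. ] twist [ 0.27  0.36 -0.04] dist 0.08396141107526373
```

apply_moves --commands '[{"travel": [0.01, 0, 0.008], "twist": [0.1, 0.1, 0], "claw": 0.03}, {"travel": [0.025, -0.001, 0.015], "twist": [0.2, 0.3, 0], "claw": 0.03}, {"travel": [0.04, -0.0015, 0.017], "twist": [0.3, 0.4, 0], "claw": 0.03}, {"travel": [0.055, -0.0015, 0.017], "twist": [0.3, 0.4, 0], "claw": 0.03}, {"travel": [0.068, -0.0015, 0.017], "twist": [0.3, 0.4, 0], "claw": 0.03}, {"travel": [0.077, -0.0015, 0.017], "twist": [0.3, 0.4, 0], "claw": 0.03}, {"travel": [0.082, -0.0015, 0.017], "twist": [0.3, 0.4, 0], "claw": 0.03}, {"travel": [0.082, -0.0015, 0.017], "twist": [0.3, 0.4, 0], "claw": 0.03}, {"travel": [0.082, -0.0015, 0.017], "twist": [0.3, 0.4, 0], "claw": 0.03}, {"travel": [0.082, -0.0015, 0.017], "twist": [0.3, 0.4, 0], "claw": 0.03}]'

```text
clock: 16.2
position: [0.4869, -0.2097, 0.1602]
tool_rot: [-3.141, -0.001, -0.31]
force: [0.0, 0.6, -1.2]
grip_width: 0.0389
```

Run:
```python
from h import *
from workcell import bot
s=bot.observe();f=bot.grab_frame("wrist");f["pose"]=wpose(s,f);cv2.imwrite("pics/w12.png",f["frame"]);pickle.dump(f,open("w12.pkl","wb"))
print(s["position"],s["tool_rot"],s["force"],s["grip_width"],abs(s["qd"]).max())
for n,(a,b,c,d) in {"scene":(140,230,165,275),"top":(160,270,310,420)}.items():
  f=bot.grab_frame(n);pickle.dump(f,open(n+"12.pkl","wb"));cv2.imwrite(f"pics/{n}12.png",cv2.resize(f["frame"][a:b,c:d],None,fx=5,fy=5,interpolation=cv2.INTER_CUBIC))
```

```text
[ 0.48691179 -0.20966496  0.16022562] [-3.14138805e+00 -9.13492424e-04 -3.10392957e-01] [ 0.03036964  0.59386071 -1.23091148] 0.038880340066540564 0.0038352656449527635
```

View pics/w12.png

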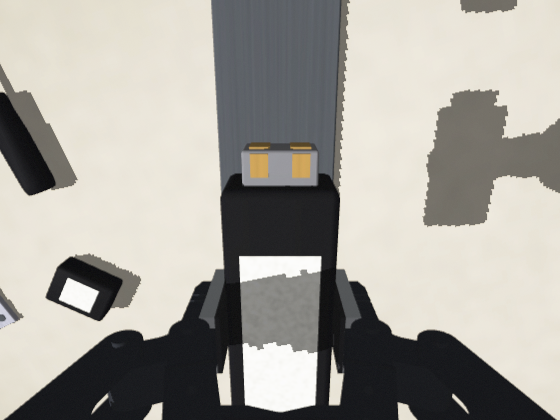

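View pics/scene12.png

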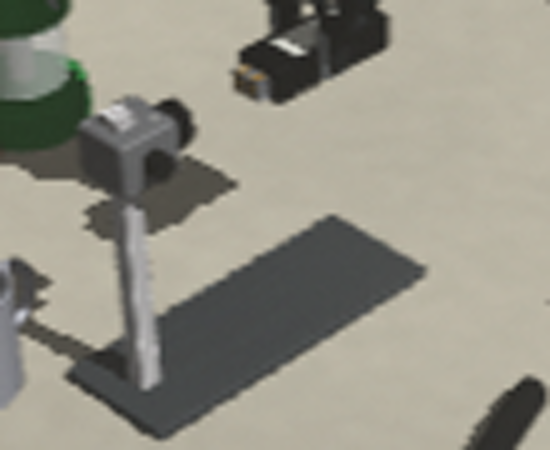

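View pics/top12.png

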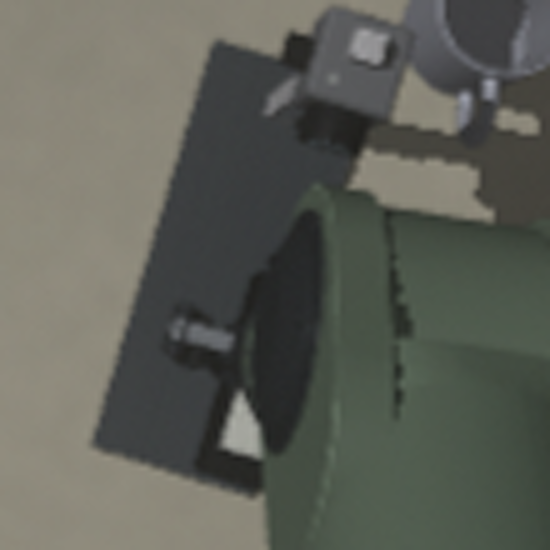

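Run:
```python
from h import *
g=load("scene12.pkl");im=cv2.resize(g["frame"][140:230,165:275],None,fx=7,fy=6.6,interpolation=cv2.INTER_CUBIC)
def P(p):
    u,v=proj(g,p);return int((u+.5-165)*7),int((v+.5-140)*6.6)
y=-.309;Rz=R.from_euler('z',y).as_matrix();L=np.array([.6045,-.246,.200])
def box(o,x0,x1,yh,z0,z1,col):
    c=[[P(o+Rz@[x,s*yh,z]) for z in(z0,z1)] for x in(x0,x1) for s in(-1,1)]
    for i in range(4):
        cv2.line(im,c[i][0],c[i][1],col,1)
    for k in(0,1):
        for a,b in((0,1),(1,3),(3,2),(2,0)):cv2.line(im,c[a][k],c[b][k],col,1)
box(L,.018,.068,.023,-.021,.021,(0,0,255))
box(L,0,.018,.017,-.017,.017,(0,255,255))
T=np.array([.4869,-.2097,.160+.026]);O=T+.0025*Rz[:,0]
box(O,-.06,.048,.02,0,.028,(0,255,0));box(O,.048,.06,.013,.005,.021,(255,0,255))
cv2.imwrite("pics/ov.png",im)
C=O+Rz@[.06,0,.014];print("contacts in lens",Rz.T@(C-L))
```

```text
contacts in lens [-0.0605693  -0.00118212  0.        ]
```

View pics/ov.png

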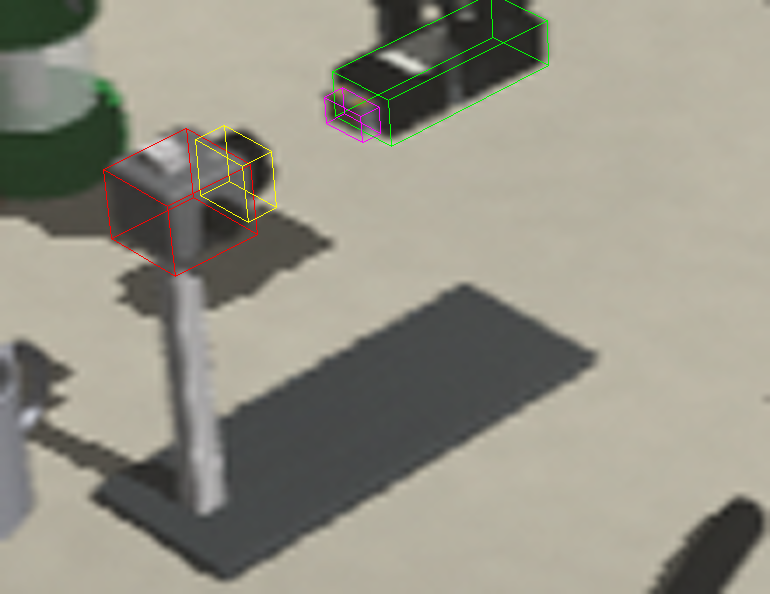

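Run:
```python
from workcell import bot
s=bot.observe();print(s["clock"],s["position"],s["tool_rot"],s["grip_width"],s["force"])
print(bot.job_done())
```

```text
16.35 [ 0.48710569 -0.20970216  0.16029661] [-3.14137018e+00 -1.12513977e-03 -3.10317528e-01] 0.03901207711428721 [ 0.10266633 -0.15024645 -1.08338959]
the job is handed in; nothing more can be done
None
```

I handed the job in at 16.4 s, with the pack held in front of the inspection camera. No verdict came back, so the results below are my own measurements.

**Squaring:** I gripped the pack, turned it parallel to the plate and slid it against the two pins (about 7 N). Then I slid it against the bar (about 10 N) and let go to check it. The image put it within about 2 mm of flush: 0 mm at the pins, about 1.7 mm short at the bar. I think the 1.7 mm is image error. When I gripped it again and pressed, it did not move at all at about 10 N.

**Final hold:** The pack was lifted with a 60 N grip and held still. It is level to about 0.1° by the tool reading and in line with the lens to about 0.1°.

| Contact face relative to lens | Measured | Required |
|---|---|---|
| In front of the glass | about 60.5 mm | 60 ± 15 mm |
| Sideways off the axis | about 1 mm | within 10 mm |
| Height off the axis | about 0 mm, good to 3–4 mm | within 10 mm |

**Disagreements:**
- **Finger length:** The fingertips sat about 37 mm short of the stated TCP. My first grasp therefore closed in the air above the pack without touching it. I measured the offset in the wrist images and went about 30 mm lower.
- **Lens height:** Two estimates gave 197 and 202 mm, and I used 200. In the scene camera, both pack and camera head appeared 1–3 mm above my model. Since both are shifted alike, their relative error should be only 1–2 mm.

I saw no contact with the camera or the bystanders, though I did not re-measure the bystanders' positions at the end.

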